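# Change over two sprung-lid fastener bins

## Robot

A 6-joint arm with a two-finger parallel gripper is mounted at the origin on the work surface. World frame = base frame: x ahead of the robot, y to its left, z up, the work surface at z = 0. Lengths are in mm, angles in rad, forces in N, time in s.
With the tool pointing down it reaches from about 300 to 775 mm from the base axis. Payload 14.6 kg.
Tool frame: the origin (TCP) lies midway between the tips of the shut fingers; the grasp point (between the pads) lies 19 mm behind it (ctrl.grasp_offset is the distance from the TCP to the grasp point, in mm); z points along the fingers, x is the direction in which the jaws open and shut, and the axes are right-handed (so a half turn about z gives the same grasp; the last joint's range is limited). The gripper opens to 85 mm and grips with 20 to 120 N. Pads are 22 mm wide; open, the fingers measure 114 mm over their backs; the gripper's body (76 mm by 85 mm) begins 54 mm behind the grasp point. The pads swing forward as they close: fully open they stand 13 mm farther back than shut.
Start: joints at [-1.294, 0.3, 1.521, -0, 1.321, -0.067], TCP at [185.38, -517.807, 231.281] pointing down, gripper open.
Joint ranges: [-3.03, 3.03], [-0.79, 2.21], [0.23, 2.52], [-1.04, 4.18], [0, 3.07], [-2.55, 2.55]. Speed limits (rad/s): [2.22, 2.22, 2.57, 3.14, 3.14, 3.14].

## Interface

Orientations are given as a unit quaternion [w, x, y, z].
In Python, from workcell import ctrl gives the robot as it stands.
- The arm moves only by the tool arm_command, never from a script. Its argument "motion" is a list of rows, each a list of 7 numbers: the turn, a rotation vector about the world's x, y, z in units of 6 degrees (1.0 is 6 degrees), then the shift along the world's x, y, z in units of 50 mm (1.0 is 50 mm), then the finger opening in mm, from 0 to 85.4. In form: [[ax, ay, az, x, y, z, hand], ...]. A call has 1 to 8 rows; each row is the pose to reach, as a shift and turn from the pose measured when the call began; what a row does not reach only later rows make up. A row lasts 1/10 s, in which the tool goes at most 50 mm and 8.59 degrees, less where a joint would pass 70% of its speed; a pose out of reach is approached as far as the arm can. A call with a gripper value outside its range is refused whole. The fingers move at their own pace and stop on an object; the grip force is fixed at half the most. Time passes only in rows, so rows that repeat a pose let the fingers close. It gives the time, the measured TCP pose, the force and the opening at its end, in the units of the state.
- ctrl.get_obs(): the state, without advancing time (a new reading comes with each control period).
- ctrl.read_camera(name): name is "side" or "top"; returns the picture (480x640x3 uint8, blue, green, red); there is no depth.
- ctrl.camera_model(name): a dict with "intrinsics" (3x3 intrinsics, pixels), "k1" (the pictures are not rectified: a ray, as slopes to the right and down, at radius r is drawn at 1 + k1 r^2 times it, then the intrinsics apply), "rvec" (rotation vector, rad) and "tvec" (3), from world to camera coordinates, as OpenCV has them. Camera axes: x right, y down, z forward; pixel columns grow to the right and rows downward; lengths in mm; the calibration is good to about 2 mm. A picture is of the moment at which its call begins. camera_model takes no time and is no camera call.
- ctrl.job_done(): hands the job in, once; it reports no verdict.
The state is a dict: "time_s": time; "q": joint angles; "joint_vel": joint speeds; "joint_efforts": joint torques, N m; "eef_pos": TCP position; "ee_rot": TCP orientation; "contact_force": force on the tool from outside, world axes, zero at the start; "moment": the same for the moment, N m; "finger_gap": opening from 0.0 (shut) to 1.0 (fully open).
Only numpy, scipy, OpenCV 4.12 (cv2) and the standard library are available. Lean on these libraries where they do the work, as an engineer would, in place of code of your own. Each camera call takes 0.05 s, during which the arm holds its last target. There are 200 camera calls.

## Task

Change over the two fastener bins with the fingertips: first press down the stop-pin button of the bin that stands half open, so that its lid springs shut. Then push the other bin's lid back by its tab, past its stop pin, and let go so that it springs back and latches half open on the pin. Only press and push, gently; grip or lift nothing and leave the loose hardware where it is.

Things in the scene. Friction and masses are not known exactly. Their poses are not given: they have to be found in the camera images.
- bolt_bin: Green steel bin of short bolts, fixed, 200 (x) x 120 (y) x 92 mm high; origin at the centre of its underside; +x runs from its front (robot side) to its back, +y to its left, z up. Lid starts half open, resting on its pin. The two bins are alike but for contents and lid position; either may be on the left.
- bolt_lid (a joint): Opening in m of the steel lid of the short bolts bin, sliding along the bin's +x: 0 shut, 0.080 end stop. Spring pulls it shut: 2.5 N at 0, 4.5 N at 0.04, 6.5 N at 0.08. From 0.01 to 0.04 its tooth pushes the stop pin down (up to 4 N more); past 0.042 the pin pops up behind it: let go there it returns to rest on the pin at 0.040; let go earlier it shuts. Starts half open, resting on its pin.
- bolt_catch (a joint): How far, in m, the stop pin of the short bolts bin and its button (one piece) are pressed down: 0 up, 0.012 fully down. Spring 1.8 N at the top, 3.3 N at the bottom. By 9 mm down it frees the lid, which then springs shut; it pops up again when let go.
- bolt_button (a point): Centre of the top of the stop pin's round black push button (34 mm across, 100 mm above the table when up), on a stem beside the left wall of the short bolts bin, 105 mm left of the bin's centre and 25 mm to its front. The lid's tooth (top 104 mm above the table) passes 26 mm to the right of this point. Axes as the bin's.
- bolt_tab (a point): Centre of the front face of the upright steel tab at the front edge of the short bolts bin's lid: 70 mm wide (y), 12 mm thick, from the lid plate (top 92 mm above the table) up to 128 mm. This point is 109 mm above the table, 100 mm in front of the bin's centre when shut, and moves with the lid. Pushed along the bin's +x it opens the lid. Front is free.
- nut_bin: Green steel bin of hexagon nuts, fixed, 200 (x) x 120 (y) x 92 mm high; origin at the centre of its underside; +x runs from its front (robot side) to its back, +y to its left, z up. Lid starts shut. The two bins are alike but for contents and lid position; either may be on the left.
- nut_lid (a joint): Opening in m of the steel lid of the hexagon nuts bin, sliding along the bin's +x: 0 shut, 0.080 end stop. Spring pulls it shut: 2.5 N at 0, 4.5 N at 0.04, 6.5 N at 0.08. From 0.01 to 0.04 its tooth pushes the stop pin down (up to 4 N more); past 0.042 the pin pops up behind it: let go there it returns to rest on the pin at 0.040; let go earlier it shuts. Starts shut.
- nut_catch (a joint): How far, in m, the stop pin of the hexagon nuts bin and its button (one piece) are pressed down: 0 up, 0.012 fully down. Spring 1.8 N at the top, 3.3 N at the bottom. By 9 mm down it frees the lid, which then springs shut; it pops up again when let go.
- nut_button (a point): Centre of the top of the stop pin's round black push button (34 mm across, 100 mm above the table when up), on a stem beside the left wall of the hexagon nuts bin, 105 mm left of the bin's centre and 25 mm to its front. The lid's tooth (top 104 mm above the table) passes 26 mm to the right of this point. Axes as the bin's.
- nut_tab (a point): Centre of the front face of the upright steel tab at the front edge of the hexagon nuts bin's lid: 70 mm wide (y), 12 mm thick, from the lid plate (top 92 mm above the table) up to 128 mm. This point is 109 mm above the table, 100 mm in front of the bin's centre when shut, and moves with the lid. Pushed along the bin's +x it opens the lid. Front is free.
- stud: Upright bolt standing on its head, 62 mm high, between the bins; a bystander, origin at the centre of its underside.
- bignut: Large rusty hexagon nut, 40 mm across, 18 mm high, lying in front of the gap between the bins; a bystander, origin at the centre of its underside.
- bignut2: Large hexagon nut, 48 mm across, 20 mm high, behind the gap between the bins; a bystander, origin at the centre of its underside.
- shortbolt: Short thick bolt standing on its head, 48 mm high, at the right; a bystander, origin at the centre of its underside.
- washer: Flat washer, 52 mm across, 5 mm thick, front right; a bystander, origin at the centre of its underside.
- spray: Grey can, 56 mm across, 150 mm high, at the left; a bystander, origin at the centre of its underside.
- carton: Open cardboard box 100 x 80 x 60 mm, front left; a bystander, origin at the centre of its underside.

How it is judged (in metres and radians):
On the way, in this order (a step that is already met when the one before it is completed fails the run):
1. the lid that stood half open is shut, the other bin still shut (value of joint bolt_lid below 0.004 m and value of joint nut_lid below 0.006 m), for 0.1 s.
2. the other bin's lid is pushed back past its stop pin (value of joint nut_lid above 0.043 m), for 0.02 s.
At the end, for the whole second after the job is handed in: The lid that stood half open is shut (within 4 mm), the other lid rests half open on its stop pin (36 to 43 mm open), both pins are up (within 3 mm), both lids are still (value of joint bolt_lid below 0.004 m and value of joint nut_lid between 0.036 and 0.043 m and value of joint each of nut_catch, bolt_catch below 0.003 m and velocity of joint nut_lid between -0.01 and 0.01 m/s and velocity of joint bolt_lid between -0.01 and 0.01 m/s); the robot touches nothing.
It fails at once if a loose bystander is lifted, carried, knocked over or moved by more than 15 mm (distance of any of stud, bignut, bignut2, shortbolt, washer, spray, carton from where it was at the start of the episode above 0.015 m).
It fails at once if a lid or button is gripped or forced (more than 40 N from the fingers) (contact force between the fingers and bolt_bin above 40 N or contact force between the fingers and nut_bin above 40 N).
It also fails if it takes over 48 s, if anything falls off the work surface, if the arm or the gripper's body presses on something with over 40 N, if the wrist force passes 120 N, or if a joint passes its speed limit or range.

## Working session

There is one attempt and no reset: what is moved stays moved. The work goes in short steps, Python scripts to look and compute and a tool call to move; the robot and the scene stay as the last step left them, time stands still between calls to the robot, and variables do not carry over. Pictures are saved under pics/ and viewed, about 8 in all and at most 12, crops included, and the job is handed in when it is done.

Besides the shell and the picture viewer there is one more tool, called after "Emit:" as a command line: name --pt "numbers of a row" for each row, then --argument value for the rest. arm_command: Moves the arm, as the interface text tells. Its arguments: {"type":"object","properties":{"motion":{"type":"array"}},"required":["motion"]}

```bash
mkdir -p pics
python3 - <<'E'
from workcell import ctrl
import cv2
for n in("top","side"):
    cv2.imwrite(f"pics/{n}0.png",ctrl.read_camera(n)); m=ctrl.camera_model(n); print(n,m)
o=ctrl.get_obs();print(o['time_s'],o['eef_pos'],o['ee_rot'],o['finger_gap'])
E
```

```text
top {'intrinsics': array([[587.75615211,   0.        , 317.27832181],
       [  0.        , 587.75615211, 230.19481907],
       [  0.        ,   0.        ,   1.        ]]), 'k1': -0.1822703387177742, 'rvec': array([ 2.17404495, -2.12168389,  0.15071406]), 'tvec': array([   7.94616795,  594.11846564, 1459.09601918])}
side {'intrinsics': array([[551.51732984,   0.        , 318.99668667],
       [  0.        , 551.51732984, 238.34991446],
       [  0.        ,   0.        ,   1.        ]]), 'k1': -0.09794318749723765, 'rvec': array([ 2.36030362, -0.06991954,  0.0564111 ]), 'tvec': array([-567.41477045,   94.57778484, 1289.880066  ])}
0.1 [ 185.32965235 -517.60460355  230.75679646] [-3.51231314e-04  8.17631780e-01 -5.75741252e-01 -3.99028227e-04] 1.0004978974277352
```

View pics/top0.png

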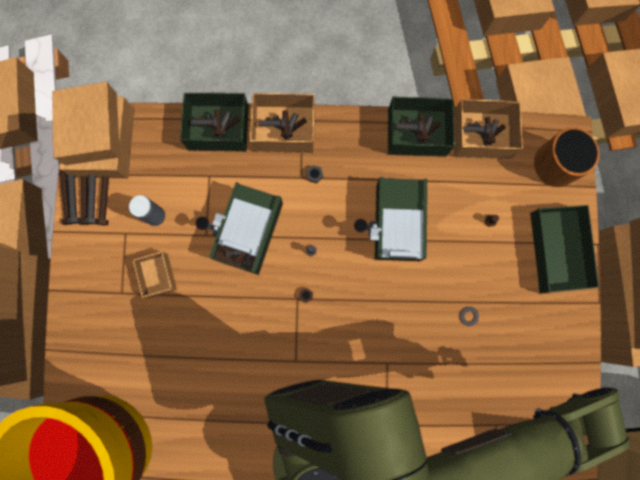

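View pics/side0.png

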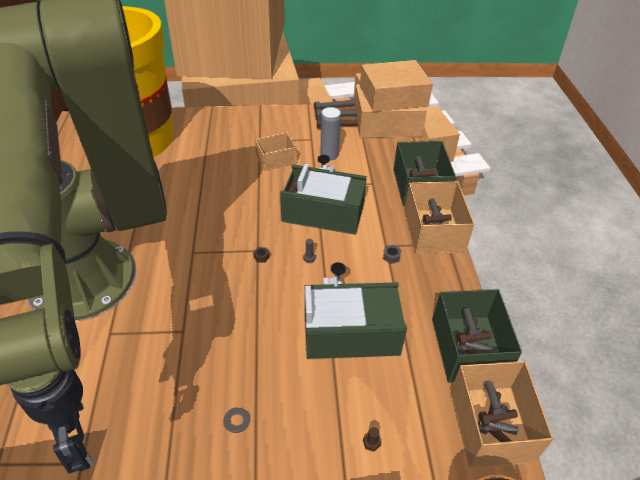

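Left bin (top image ~247,228) is half open, so it is the bolt bin. The right bin (~402,219) is shut, so it is the nut bin. Enlarging both for corners.

Run:
```python
import cv2
i=cv2.imread("pics/top0.png")
a=cv2.resize(i[170:285,185:295],None,fx=5,fy=5,interpolation=3)[:, :400*5]
b=cv2.resize(i[170:270,345:435],None,fx=5,fy=5,interpolation=3)
cv2.imwrite("pics/a.png",a);cv2.imwrite("pics/b.png",b)
```

```text
(no output)
```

View pics/a.png

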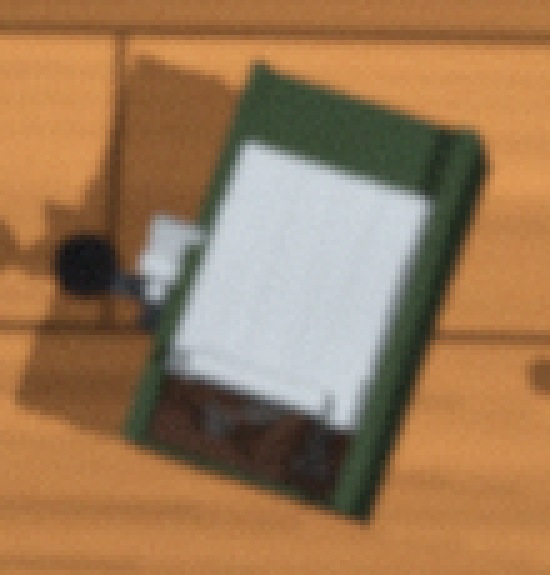

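View pics/b.png

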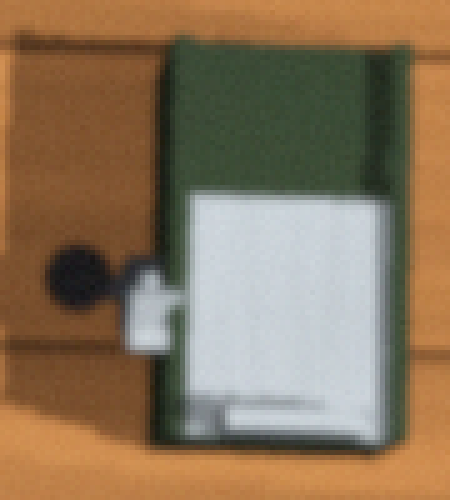

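```bash
cat > h.py <<'E'
import numpy as np,cv2
from workcell import ctrl
from scipy.optimize import least_squares
def ray(n,u,v):
    m=ctrl.camera_model(n);K=m['intrinsics']
    d=cv2.undistortPoints(np.array([[[u,v]]],float),K,np.array([m['k1'],0,0,0.]))[0,0]
    R=cv2.Rodrigues(m['rvec'])[0];return -R.T@m['tvec'],R.T@np.r_[d,1]
def atz(n,u,v,z):
    c,d=ray(n,u,v);return (c+d*(z-c[2])/d[2])[:2]
def proj(n,P):
    m=ctrl.camera_model(n);return cv2.projectPoints(np.array(P,float).reshape(-1,1,3),m['rvec'],m['tvec'],m['intrinsics'],np.array([m['k1'],0,0,0.]))[0][:,0]
E
python3 - <<'E'
from h import *
L={'btn':(87,267),'BL':(258,65),'BR':(480,132),'FL':(128,440),'FR':(355,515)}
R={'btn':(78,278),'BL':(178,40),'BR':(410,46),'FL':(166,440),'FR':(402,438)}
M={'btn':(-25,105,100),'BL':(100,60,92),'BR':(100,-60,92),'FL':(-100,60,92),'FR':(-100,-60,92)}
S={'bolt':(324,160),'nut':(338,268.5)}
for nm,D,o in(('bolt',L,(185,170)),('nut',R,(345,170))):
    k=list(D);W={a:atz('top',(D[a][0]+.5)/5-.5+o[0],(D[a][1]+.5)/5-.5+o[1],M[a][2]) for a in k}
    def T(p,a):
        c,s=np.cos(p[2]),np.sin(p[2]);x,y,_=M[a];return np.array([p[0]+c*x-s*y,p[1]+s*x+c*y])
    f=lambda p:np.concatenate([T(p,a)-W[a] for a in k])
    r=least_squares(f,[600,0,0],x_scale=[1,1,.01]);p=r.x
    print(nm,p.round(3),'resid',{a:(T(p,a)-W[a]).round(1) for a in k})
    print(' btn top',W['btn'],'side',atz('side',*S[nm],100),'fit',T(p,'btn'))
    print(' +x axis',np.cos(p[2]),np.sin(p[2]),'tab shut',[p[0]-100*np.cos(p[2]),p[1]-100*np.sin(p[2])])
o=ctrl.get_obs();print(cv2.Rodrigues(np.eye(3))[0].T)
from scipy.spatial.transform import Rotation as Ro
w,x,y,z=o['ee_rot'];print(Ro.from_quat([x,y,z,w]).as_matrix().round(3))
for nm,px,z in(('stud',(310,251),62),('spray',(139,204),150)):print(nm,atz('top',*px,z))
E
```

```text
bolt [ 5.90756e+02  1.99997e+02 -2.83000e-01] resid {'btn': array([-0.4, -0.2]), 'BL': array([1.3, 1.1]), 'BR': array([-0.4, -1.3]), 'FL': array([-0.4,  0.8]), 'FR': array([-0.1, -0.4])}
 btn top [596.52044071 307.99957141] side [600.41227767 299.5087541 ] fit [596.1191676  307.79885929]
 +x axis 0.9600959274225278 -0.2796708961380793 tab shut [np.float64(494.7465289465144), np.float64(227.96410411694603)]
nut [ 6.24026e+02 -1.88709e+02 -1.30000e-02] resid {'btn': array([-0.1, -0.4]), 'BL': array([1. , 2.3]), 'BR': array([-0.8, -0.1]), 'FL': array([2.5, 0.6]), 'FR': array([-2.6, -2.3])}
 btn top [600.4967    -82.9531592] side [602.25759988 -86.69587932] fit [600.351245   -83.40252867]
 +x axis 0.9999205624738753 -0.01260431441724719 tab shut [np.float64(524.0337497978921), np.float64(-187.44886414754188)]
[[0. 0. 0.]]
[[ 0.337 -0.941 -0.   ]
 [-0.941 -0.337  0.001]
 [-0.001 -0.    -1.   ]]
stud [537.78283527  39.33790097]
spray [632.01137455 456.04145318]
```

Fits agree to ~2 mm: bolt bin at (591,200), yaw −0.283, button (597,308); nut bin at (624,−189), yaw −0.013, tab (524,−187). Moving above the bolt button with fingers shut and jaws along the bin's x.

Emit:
arm_command --pt "0 0 9 8.25 16.55 0 0" --pt "0 0 9 8.25 16.55 0 0" --pt "0 0 9 8.25 16.55 0 0" --pt "0 0 9 8.25 16.55 0 0" --pt "0 0 9 8.25 16.55 0 0" --pt "0 0 9 8.25 16.55 0 0" --pt "0 0 9 8.25 16.55 0 0" --pt "0 0 9 8.25 16.55 0 0"

```text
time_s: 0.9
eef_pos: [364.1, -157.8, 231.1]
ee_rot: [-0.0, 0.99, -0.141, -0.0]
contact_force: [1.4, -0.4, 0.9]
finger_gap: 0.002
```

Emit:
arm_command --pt "0 0 0 4.68 9.36 0 0" --pt "0 0 0 4.68 9.36 0 0" --pt "0 0 0 4.68 9.36 0 0" --pt "0 0 0 4.68 9.36 0 0" --pt "0 0 0 4.68 9.36 0 0" --pt "0 0 0 4.68 9.36 0 0" --pt "0 0 0 4.68 9.36 0 0" --pt "0 0 0 4.68 9.36 0 0"

```text
time_s: 1.7
eef_pos: [542.7, 200.3, 230.8]
ee_rot: [0.0, 0.99, -0.141, -0.001]
contact_force: [1.2, -1.3, 0.3]
finger_gap: -0.003
```

Emit:
arm_command --pt "0 0 0 1.2 2.4 0 0" --pt "0 0 0 1.2 2.4 0 0" --pt "0 0 0 1.2 2.4 0 0"

```text
time_s: 2.0
eef_pos: [603.0, 323.0, 229.8]
ee_rot: [0.0, 0.99, -0.14, -0.001]
contact_force: [0.3, -0.8, -0.1]
finger_gap: 0.001
```

Emit:
arm_command --pt "0 0 0 -0.1 -0.26 -0.8 0" --pt "0 0 0 -0.1 -0.26 -1.6 0" --pt "0 0 0 -0.1 -0.26 -2.2 0" --pt "0 0 0 -0.1 -0.26 -2.2 0" --pt "0 0 0 -0.1 -0.26 -2.2 0"

```text
time_s: 2.5
eef_pos: [598.2, 310.1, 120.5]
ee_rot: [0.0, 0.99, -0.14, -0.001]
contact_force: [-0.3, 0.6, 0.2]
finger_gap: -0.004
```

Run:
```python
from h import *
t=ctrl.read_camera("top");s=ctrl.read_camera("side")
a=cv2.resize(t[165:285,165:295],(390,360),interpolation=3);b=cv2.resize(s[100:220,260:390],(390,360),interpolation=3)
cv2.imwrite("pics/c.png",np.hstack([a,b]));o=ctrl.get_obs();print(o['eef_pos'],o['contact_force'])
```

```text
[598.81360071 310.33176713 122.20239732] [ 0.68750897  0.14144088 -0.0794877 ]
```

View pics/c.png

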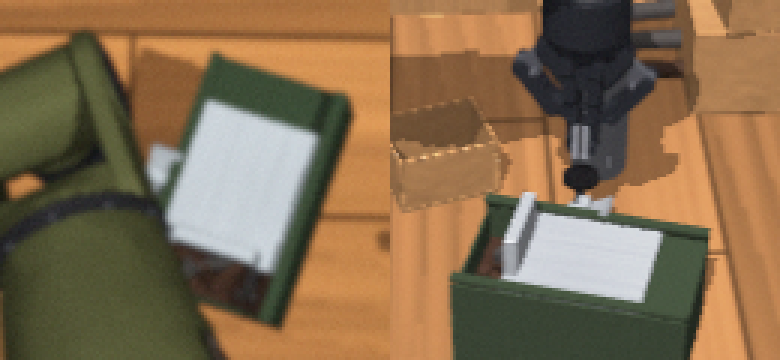

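The side view shows the shut tips right above the button (crop ~582,178). Pressing down slowly.

Emit:
arm_command --pt "0 0 0 0 0 -0.3 0" --pt "0 0 0 0 0 -0.4 0" --pt "0 0 0 0 0 -0.48 0" --pt "0 0 0 0 0 -0.54 0" --pt "0 0 0 0 0 -0.6 0" --pt "0 0 0 0 0 -0.64 0" --pt "0 0 0 0 0 -0.64 0" --pt "0 0 0 0 0 -0.64 0"

```text
time_s: 3.4
eef_pos: [599.0, 310.4, 90.5]
ee_rot: [-0.001, 0.99, -0.14, 0.001]
contact_force: [0.2, 0.2, 2.3]
finger_gap: -0.0
```

Run:
```python
from h import *
t=ctrl.read_camera("top");s=ctrl.read_camera("side")
a=cv2.resize(t[165:285,165:295],(390,360),interpolation=3);b=cv2.resize(s[100:220,260:390],(390,360),interpolation=3)
cv2.imwrite("pics/d.png",np.hstack([a,b]));o=ctrl.get_obs();print(o['eef_pos'],o['contact_force'])
```

```text
[598.9164665  310.35953923  90.47204165] [ 0.23364102 -0.9613332   1.67921613]
```

View pics/d.png

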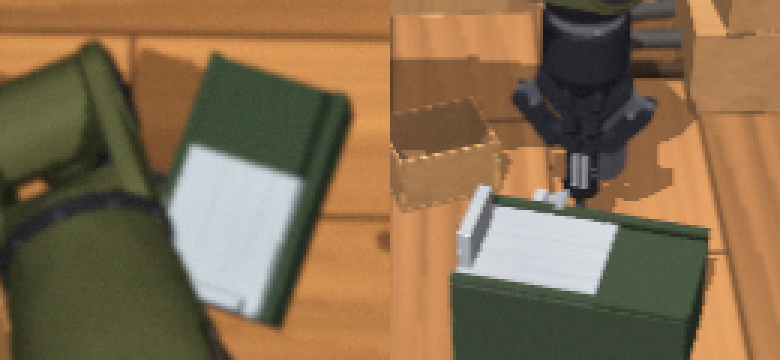

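Bolt lid is shut (tab at the bin's front edge in both views). Lifting off, then crossing to the nut bin's front, turning the jaws across the tab.

Emit:
arm_command --pt "0 0 0 0 0 0.5 0" --pt "0 0 0 0 0 1.3 0" --pt "0 0 0 0 0 2.2 0" --pt "0 0 0 0 0 2.8 0" --pt "0 0 0 0 0 2.8 0"

```text
time_s: 4.0
eef_pos: [600.0, 310.9, 235.8]
ee_rot: [-0.003, 0.99, -0.14, 0.004]
contact_force: [0.4, 0.6, -0.7]
finger_gap: -0.002
```

Emit:
arm_command --pt "0 0 -12.4 -2.7 -9.92 0 0" --pt "0 0 -12.4 -2.7 -9.92 0 0" --pt "0 0 -12.4 -2.7 -9.92 0 0" --pt "0 0 -12.4 -2.7 -9.92 0 0" --pt "0 0 -12.4 -2.7 -9.92 0 0" --pt "0 0 -12.4 -2.7 -9.92 0 0" --pt "0 0 -12.4 -2.7 -9.92 0 0" --pt "0 0 -12.4 -2.7 -9.92 0 0"

```text
time_s: 4.8
eef_pos: [493.3, -77.4, 233.9]
ee_rot: [0.0, 0.736, -0.677, 0.004]
contact_force: [0.4, -1.0, -0.1]
finger_gap: -0.002
```

Emit:
arm_command --pt "0 0 -0.9 -0.58 -2.17 0 0" --pt "0 0 -0.9 -0.58 -2.17 0 0" --pt "0 0 -0.9 -0.58 -2.17 0 0" --pt "0 0 -0.9 -0.58 -2.17 0 0" --pt "0 0 -0.9 -0.58 -2.17 -1.0 0" --pt "0 0 -0.9 -0.58 -2.17 -2.0 0" --pt "0 0 -0.9 -0.58 -2.17 -2.56 0" --pt "0 0 -0.9 -0.58 -2.17 -2.56 0"

```text
time_s: 5.6
eef_pos: [462.8, -183.7, 102.2]
ee_rot: [-0.001, -0.704, 0.71, -0.0]
contact_force: [0.1, 0.4, 0.4]
finger_gap: 0.001
```

Run:
```python
from h import *
s=ctrl.read_camera("side");t=ctrl.read_camera("top")
b=cv2.resize(s[220:370,220:420],(600,450),interpolation=3)
cv2.imwrite("pics/e.png",b);o=ctrl.get_obs();print(o['eef_pos'],o['contact_force'],o['time_s'])
```

```text
[ 464.91133344 -185.0580391   106.61933867] [ 0.38230521 -0.71463883  1.27238102] 5.7
```

View pics/e.png

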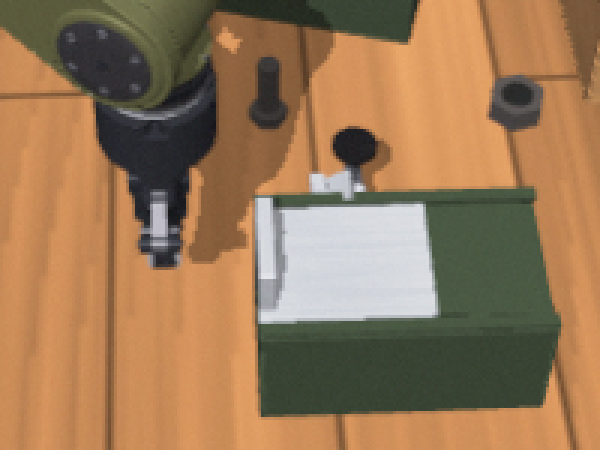

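Tips are in front of the tab, centred (crop ~165,250 vs tab ~265,250). Pushing.

Emit:
arm_command --pt "0 0 0 0.5 -0.03 0 0" --pt "0 0 0 0.75 -0.04 0 0" --pt "0 0 0 0.85 -0.04 0 0" --pt "0 0 0 0.95 -0.04 0 0" --pt "0 0 0 1.05 -0.04 0 0" --pt "0 0 0 1.15 -0.04 0 0" --pt "0 0 0 1.25 -0.05 0 0" --pt "0 0 0 1.35 -0.05 0 0"

```text
time_s: 6.5
eef_pos: [532.0, -187.5, 106.8]
ee_rot: [-0.001, -0.704, 0.711, -0.003]
contact_force: [-9.3, 0.6, 5.4]
finger_gap: -0.001
```

Emit:
arm_command --pt "0 0 0 0.12 0 0 0" --pt "0 0 0 0.24 0 0 0" --pt "0 0 0 0.36 0 0 0" --pt "0 0 0 0.48 -0.01 0 0" --pt "0 0 0 0.6 -0.01 0 0" --pt "0 0 0 0.7 -0.01 0 0" --pt "0 0 0 0.74 -0.01 0 0" --pt "0 0 0 0.74 -0.01 0 0"

```text
time_s: 7.3
eef_pos: [568.9, -188.0, 106.8]
ee_rot: [-0.001, -0.704, 0.711, -0.003]
contact_force: [-5.0, -0.3, 3.1]
finger_gap: 0.003
```

Run:
```python
from h import *
s=ctrl.read_camera("side")
b=cv2.resize(s[220:370,220:420],(600,450),interpolation=3)
cv2.imwrite("pics/f.png",b);o=ctrl.get_obs();print(o['eef_pos'],o['contact_force'],o['time_s'])
for q in(0,.04,.05): 
    p=np.array([624+(q*1000-100),-189+1.3-35,128]);print(q,(proj('side',[p])[0]-[220,220])*3)
```

```text
[ 568.77765014 -188.0380292   106.7814076 ] [-5.39746356  0.01043615  2.33708495] 7.35
0 [255.30438243 277.53255919]
0.04 [316.55474301 274.96930234]
0.05 [331.82380369 274.32101606]
```

View pics/f.png

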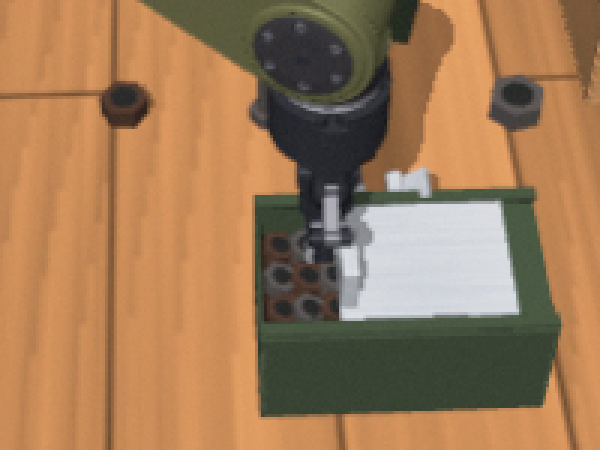

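The lid is about 55 mm open and the force fell to ~5 N, so the tooth is past the pin. Backing off slowly so the lid settles on the pin.

Emit:
arm_command --pt "0 0 0 -0.08 0 0 0" --pt "0 0 0 -0.16 0 0 0" --pt "0 0 0 -0.24 0 0 0" --pt "0 0 0 -0.32 0 0 0" --pt "0 0 0 -0.45 0.01 0 0" --pt "0 0 0 -0.9 0.02 0 0" --pt "0 0 0 -1.7 0.03 0.3 0" --pt "0 0 0 -2.2 0.03 1.0 0"

```text
time_s: 8.15
eef_pos: [455.7, -185.8, 154.8]
ee_rot: [-0.002, -0.703, 0.711, -0.001]
contact_force: [0.7, -0.6, 1.7]
finger_gap: 0.001
```

Emit:
arm_command --pt "0 0 0 -0.5 0 1.0 0" --pt "0 0 0 -0.5 0 1.5 0" --pt "0 0 0 -0.5 0 1.5 0" --pt "0 0 0 -0.5 0 1.5 0"

```text
time_s: 8.55
eef_pos: [430.7, -185.8, 230.1]
ee_rot: [-0.001, -0.703, 0.711, -0.001]
contact_force: [0.3, -0.1, -0.1]
finger_gap: -0.0
```

Run:
```python
from h import *
s=ctrl.read_camera("side")
b=cv2.resize(s[130:370,220:420],None,fx=2.5,fy=2.5,interpolation=3)
cv2.imwrite("pics/g.png",b);o=ctrl.get_obs();print(o['eef_pos'],o['contact_force'],o['time_s'])
for q in(0,.04): 
    p=np.array([624+(q*1000-100),-189+1.3-35,128]);print(q,(proj('side',[p])[0]-[220,130])*2.5)
```

```text
[ 430.52937814 -185.69203783  229.19206826] [-0.17842818  0.96460245 -0.64655895] 8.6
0 [212.75365203 456.27713266]
0.04 [263.79561917 454.14108528]
```

View pics/g.png

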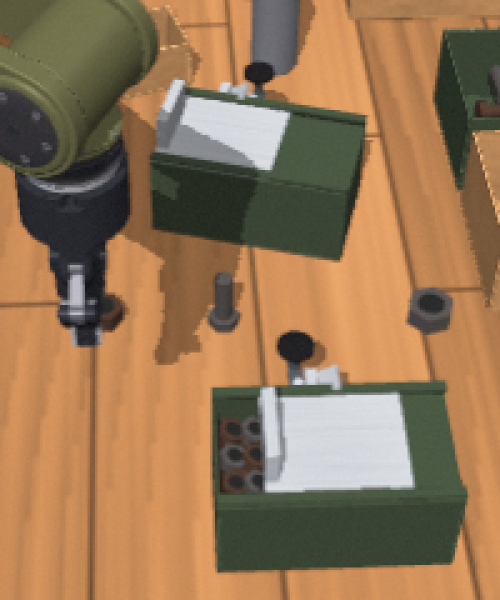

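The nut lid's tab is at crop x≈263, where a 40 mm opening should put it (264). The bolt lid is shut, both buttons are up, and the robot is clear.

```bash
python3 -c "
from workcell import ctrl
print(ctrl.job_done())"
```

```text
the job is handed in; nothing more can be done
None
```

I did the changeover and handed the job in at about 8.6 s of the 48 s; the hand-in gave no verdict.

- **Bolt bin (left):** I pressed its stop-pin button down about 10 mm with about 2 N, and the lid sprang shut.
- **Nut bin (right):** I pushed its lid by the tab to about 55 mm. The highest force I read was about 11 N, sampled only between moves. I then backed off slowly so the lid came to rest on its pin.

**Last checks:** The final side picture shows the bolt lid shut and the nut lid's tab where a 40 mm opening should put it, to about 1 mm. Both buttons are up and the arm is clear with about zero contact force. The stud and both large nuts show no visible shift. I did not look closely at the short bolt, washer, can or carton again, but the arm never went near the first two and passed well clear of the others.

No check failed. The one disagreement was early on: the side camera put the bolt button about 9 mm from the top camera's position. I used the top camera's position, and a close look before pressing confirmed it.

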